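# Set the click dial of a sawing stop and bring the batten up to it

## Task

Set the length stop of the sawing fixture: turn its dial anticlockwise back to the end stop, feeling for the stop and not forcing it, then clockwise exactly four clicks. Then gently slide the wooden batten along its channel until its end rests against the stop rod, let go, and leave the other things on the bench alone.

Things in the scene. Friction and masses are not known exactly. Their poses are not given: they have to be found in the camera images.
- fixture: Sawing fixture, fixed to the bench: pale wooden board 94 x 292 x 16 mm with a channel for the batten and an aluminium dial housing (92 x 92 mm, top 60 mm above the bench) at its +y end. Origin on the bench, on the channel's centre line; y runs along the channel towards the housing (at y = 95 to 187 mm), x across, z up.
- channel (a point): Centre line of the channel's floor, 16 mm above the fixture's origin, same axes. The channel runs from fixture y = -95 to +88 mm, open at the -y end (the board ends at -104 mm). Its two side fences: inner faces at x = +-18 mm, 14 mm thick, tops 26 mm above the bench.
- dial_grip (a point): Point on the dial's vertical axis (fixed, does not turn with it), half-way up the grip, at fixture x = 0, y = 141, z = 80 mm. The dial is a round black ribbed knob, 45 mm in diameter, z = 65 to 98 mm, on a skirt 54 mm in diameter over the housing; a pale line on its top runs from axis to rim. It can be gripped at any yaw.
- dial_foot (a point): Point on the dial's axis at the housing's top (z = 60 mm). A click every 20 degrees, 8 in all; it starts 2 to 6 clicks clockwise (seen from above) of zero. The knob has about 23 degrees of free play on its spindle; then a click resists with 0.1 to 0.3 N m for 10 degrees, lets go and jumps on, leaving the knob free until it bites again. Released, it stays in that click.
- end_peg: End stop: sprung steel peg hidden in the housing, 30 mm from the dial's axis. Turned anticlockwise, the dial meets it 3.4 degrees past zero, its last rest place, and resistance grows about 0.1 N m a degree; released, it springs back to zero, from which clicks are counted. More than 20 N on the peg (about 0.65 N m on the dial) damages it.
- rod_tip (a point): Centre of the end face of the steel stop rod (12 mm in diameter, with a black rubber end) which comes out of the housing towards fixture -y at z = 31 mm. Axes parallel to the fixture's. The dial drives it: at zero the tip is at fixture y = 83 mm, and 0.1 mm less for each click clockwise (fine adjustment).
- batten_mid (a point): Centre of the loose batten, a plain dark wooden block 30 (across) x 85 (along the channel) x 30 mm high, about 0.08 kg, lying in the channel with 3 mm of play each side; its top is 46 mm above the bench. It starts about 45 to 62 mm short of the stop rod.
- batten_end (a point): Centre of the batten's end face nearest the stop rod, 42.5 mm from batten_mid along the batten's y, which runs along the channel towards the rod.
- red_cube: Bystander: dark red wooden block, 38 x 40 x 46 mm, origin under its centre.
- gouge_06: Bystander: carving gouge, 261 mm long, lying in front of the fixture; origin under its middle.
- turned_stub: Bystander: turned wooden handle blank, 30 x 140 x 28 mm, lying; origin under its middle.
- offcut_saw: Bystander: flat sawn wooden offcut, 30 x 90 x 12 mm, lying behind the fixture; origin under its middle.
Mind the look-alikes: they are no part of the job. Leave any orange or purple look-alike of the part that bears batten_mid alone.

How it is judged:
By the outcome, as a careful person would: the job done as asked, in the order asked, and still so for the second after the job is handed in, with the robot touching nothing.
It also fails if it takes over 72 s, if anything falls off the work surface, if the arm or the gripper's body presses on something with over 40 N, if the wrist force passes 120 N, or if a joint passes its speed limit or range.

## Robot

A 6-joint arm with a two-finger parallel gripper is mounted at the origin on a cart in front of the work surface, level with it; the furniture and walls round the work are solid. World frame = base frame: x ahead of the robot, y to its left, z up, the work surface at z = 0. Lengths are in m, angles in rad, forces in N, time in s.
With the tool pointing down it reaches from about 0.425 to 0.95 m from the base axis. Payload 3.5 kg.
Tool frame: the origin (TCP) lies at the very end of the fingers, on their centre line; the grasp point (between the pads) lies ctrl.tcp_to_grasp behind it (ctrl.tcp_to_grasp is the distance from the TCP to the grasp point, in m); z points along the fingers, y is the line along which they close (so a half turn about z gives the same grasp; the last joint's range is limited). The gripper opens to 85 mm and grips with 20 to 120 N. Pads are 22 mm wide; open, the fingers measure 114 mm over their backs; the gripper's body (76 mm by 85 mm) begins 54 mm behind the grasp point. The pads swing forward as they close: fully open they stand 13 mm farther back than shut.
Start: joints at [1.058, 0.286, 1.577, -0, 1.279, -0.15], TCP at [0.24, 0.631, 0.231] pointing down, gripper open.
Joint ranges: [-2.77, 2.77], [-0.9, 2.22], [0.21, 2.48], [-1.53, 4.67], [0.24, 2.81], [-2.84, 2.84]. Speed limits (rad/s): [2.79, 2.79, 3.14, 3.14, 3.14, 3.14].

## Interface

Orientations are given as a unit quaternion [x, y, z, w].
In Python, from plant import ctrl gives the robot as it stands.
- The arm moves only by the shell command python3 -m inch 'ROWS' [FORCE]. ROWS is JSON, a list of rows, each an object with "slide": the shift along the tool's x, y, z in cm, a list of three; "turn": the turn about the tool's z in rad; "grip": the finger opening in cm, from 0 to 8.54. A call has 1 to 20 rows; each row is the pose to reach, as a shift and turn from the pose commanded when the call began, along the tool's axes at that moment; what a row does not reach only later rows make up. A row lasts 1/10 s, in which the tool goes at most 50 mm and 8.59 degrees, less where a joint would pass 70% of its speed; a pose out of reach is approached as far as the arm can. A call with a gripper value outside its range is refused whole. The fingers move at their own pace and stop on an object; FORCE is the grip in N (left out, the last holds). Time passes only in rows, so rows that repeat a pose let the fingers close. It gives the time, the measured TCP pose, the force, the opening and the grip force at its end, in the units of the state.
- ctrl.get_state(): the state, without advancing time (a new reading comes with each control period).
- ctrl.read_camera(name): name is "scene" or "side" or "wrist"; returns (picture, depth): 384x512x3 uint8, red, green, blue; 384x512 float32, m along the optical axis (not along the pixel's ray), 0 where there is no reading.
- ctrl.camera_info(name): a dict with "K" (3x3 intrinsics, pixels), "camera_from_world" (4x4, takes a point from world to camera coordinates); the wrist camera has in their place "T_tool_cam" (4x4, takes a point from camera to tool coordinates, whose origin is the TCP and whose axes are the flange's). Camera axes: x right, y down, z forward; pixel columns grow to the right and rows downward; lengths in m; the calibration is good to about 2 mm. A picture is of the moment at which its call begins: read the wrist's pose just before it. camera_info takes no time and is no camera call.
- ctrl.sign_off(): hands the job in; it is judged then, once.
The state is a dict: "time": time; "qpos": joint angles; "dq": joint speeds; "joint_efforts": joint torques, N m; "eef_pos": TCP position; "tcp_rot": TCP orientation; "contact_force": force on the tool from outside, world axes, zero at the start; "wrist_torque": the same for the moment, N m; "opening": opening from 0.0 (shut) to 1.0 (fully open); "finger_force": force on a finger pad.
Only numpy, scipy, OpenCV 4.12 (cv2) and the standard library are available. Lean on these libraries where they do the work, as an engineer would, in place of code of your own. Each camera call takes 0.05 s, during which the arm holds its last target. There are 200 camera calls.

## Working session

There is one attempt and no reset: what is moved stays moved. The work goes in short steps, Python scripts to look and compute and a shell command to move; the robot and the scene stay as the last step left them, time stands still between calls to the robot, and variables do not carry over. Pictures are saved under pics/ and viewed, at most 10 in all, crops included, and the job is handed in when it is done.

```bash
ls; mkdir -p pics
python3 - <<'E'
from plant import ctrl
import cv2,numpy as np
np.set_printoptions(precision=4,suppress=True)
print(ctrl.tcp_to_grasp,ctrl.get_state())
ims=[]
for n in("scene","side"):
    p,d=ctrl.read_camera(n);np.savez(f"{n}.npz",p=p,d=d);ims.append(p[:,:,::-1])
    print(n,ctrl.camera_info(n))
print(ctrl.camera_info("wrist"))
cv2.imwrite("pics/a.png",ims[0]);cv2.imwrite("pics/b.png",ims[1])
E
```

```text
pics
0.0187 {'time': 0.0, 'qpos': array([ 1.058 ,  0.2872,  1.5782,  0.    ,  1.2786, -0.15  ]), 'dq': array([-0.001 ,  0.0009, -0.0001, -0.0007,  0.0005, -0.0008]), 'joint_efforts': array([  0.0008, -40.5987, -29.2628,  -0.0001,   0.0059,  -0.    ]), 'eef_pos': array([0.2392, 0.6305, 0.2299]), 'tcp_rot': array([ 0.1804,  0.9836, -0.0011, -0.0004]), 'contact_force': array([ 0.282 , -0.2151, -0.1467]), 'wrist_torque': array([-0.0265, -0.0615,  0.0061]), 'finger_force': 0.0, 'opening': 0.998474541915964}
scene {'K': array([[379.6236,   0.    , 263.3929],
       [  0.    , 379.6236, 193.8765],
       [  0.    ,   0.    ,   1.    ]]), 'camera_from_world': array([[-0.8575, -0.5144,  0.0107,  0.4273],
       [-0.3782,  0.6161, -0.6909,  0.3199],
       [ 0.3488, -0.5965, -0.7228,  0.7718],
       [ 0.    ,  0.    ,  0.    ,  1.    ]])}
side {'K': array([[405.9077,   0.    , 255.8085],
       [  0.    , 405.9077, 185.4135],
       [  0.    ,   0.    ,   1.    ]]), 'camera_from_world': array([[ 0.9996, -0.0265, -0.0134, -0.5707],
       [-0.0269, -0.6182, -0.7855,  0.0351],
       [ 0.0125,  0.7856, -0.6187,  1.0583],
       [ 0.    ,  0.    ,  0.    ,  1.    ]])}
{'K': array([[301.278 ,   0.    , 260.4453],
       [  0.    , 301.278 , 193.0773],
       [  0.    ,   0.    ,   1.    ]]), 'T_tool_cam': array([[ 0.0006, -0.961 , -0.2766,  0.0689],
       [ 1.    ,  0.0004,  0.0006, -0.    ],
       [-0.0005, -0.2766,  0.961 , -0.1416],
       [ 0.    ,  0.    ,  0.    ,  1.    ]])}
```

View pics/a.png

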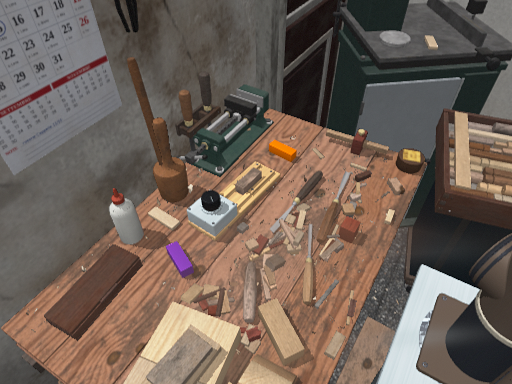

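View pics/b.png

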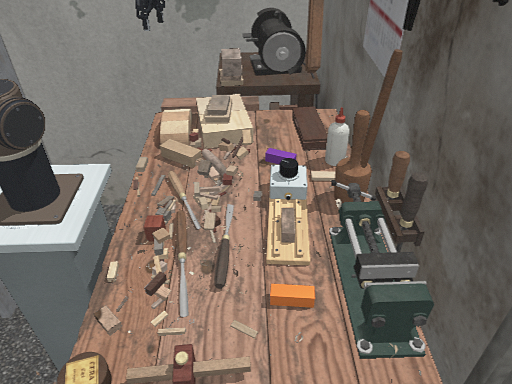

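The scene view shows the dial at (210,200) and the batten in the channel at (248,180). The side view has the dial at (288,167) and the batten at (288,222). The look-alikes are orange, side (292,295), and purple, side (280,157). The brown-grey block inside the channel fits the description.

```bash
cat > h.py <<'E'
import numpy as np,cv2
from scipy.spatial.transform import Rotation as R
from plant import ctrl
np.set_printoptions(precision=4,suppress=True)
def cloud(d,K,T): # T world_from_cam
    v,u=np.mgrid[:d.shape[0],:d.shape[1]]
    P=np.stack([(u-K[0,2])/K[0,0]*d,(v-K[1,2])/K[1,1]*d,d],-1)
    return P@T[:3,:3].T+T[:3,3]
def tool():
    s=ctrl.get_state();T=np.eye(4);T[:3,:3]=R.from_quat(s['tcp_rot']).as_matrix();T[:3,3]=s['eef_pos'];return T
def wrist():
    T=tool();p,d=ctrl.read_camera("wrist");i=ctrl.camera_info("wrist")
    return p,d,cloud(d,i['K'],T@i['T_tool_cam'])
def fixed(n):
    z=np.load(n+".npz");i=ctrl.camera_info(n)
    return z['p'],z['d'],cloud(z['d'],i['K'],np.linalg.inv(i['camera_from_world']))
E
python3 - <<'E'
from h import *
for n,(u0,v0,u1,v1) in dict(scene=(170,150,300,240),side=(250,145,330,275)).items():
    p,d,P=fixed(n)
    c=p[v0:v1,u0:u1,::-1]; cv2.imwrite(f"pics/c_{n}.png",cv2.resize(c,None,fx=4,fy=4,interpolation=cv2.INTER_CUBIC))
    Q=P[v0:v1,u0:u1].reshape(-1,3);C=p[v0:v1,u0:u1].reshape(-1,3).astype(int)
    m=(C.max(1)<60)&(Q[:,2]>.085)&(Q[:,2]<.11);print(n,"dialtop",m.sum(),np.median(Q[m],0),Q[m].min(0),Q[m].max(0))
    m=(Q[:,2]>.055)&(Q[:,2]<.064)&(C.min(1)>120);
    print("housing",m.sum(),Q[m].mean(0),cv2.minAreaRect(Q[m][:,:2].astype(np.float32)*1000))
    for nm,(u,v) in dict(scene=dict(bat=(248,180)),side=dict(bat=(288,222),dial=(288,162)))[n].items(): print(nm,P[v,u])
    m=(Q[:,2]>.042)&(Q[:,2]<.05)&(C.max(1)<190);print("batten",m.sum(),cv2.minAreaRect(Q[m][:,:2].astype(np.float32)*1000))
E
```

```text
scene dialtop 269 [0.6529 0.0002 0.0975] [ 0.6291 -0.1379  0.085 ] [0.8032 0.0219 0.1098]
housing 669 [0.625  0.0072 0.06  ] ((562.3959350585938, -11.558815002441406), (288.4521789550781, 110.39785766601562), 13.613375663757324)
bat [ 0.6338 -0.1425  0.0443]
batten 560 ((657.9593505859375, -72.77387237548828), (447.84783935546875, 243.913818359375), 0.9502967596054077)
side dialtop 203 [ 0.6529 -0.0135  0.0965] [ 0.6314 -0.0301  0.085 ] [0.674  0.018  0.0997]
housing 527 [ 0.6535 -0.0157  0.0594] ((679.0206298828125, 49.03063201904297), (233.18832397460938, 112.99508666992188), 63.86970138549805)
bat [ 0.6395 -0.1626  0.0464]
dial [ 0.652  -0.0013  0.0972]
batten 463 ((670.97216796875, -14.071014404296875), (373.4684753417969, 98.46316528320312), 67.8438491821289)
```

View pics/c_side.png

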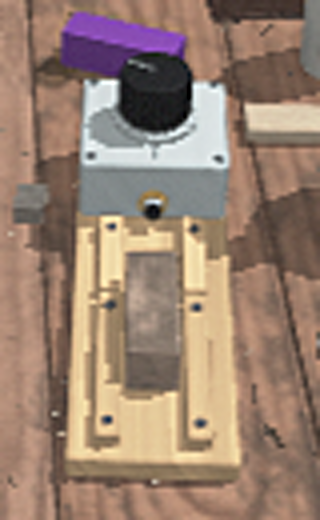

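Batten confirmed: the dark block in the channel, at crop (152,320). The orange and purple blocks lie outside the fixture. The dial axis is near (0.652,-0.003), so I'll move above it and look.

```bash
python3 -m inch '[{"slide":[-61,-44.5,0],"turn":0,"grip":8.5},{"slide":[-61,-44.5,0],"turn":0,"grip":8.5},{"slide":[-61,-44.5,0],"turn":0,"grip":8.5},{"slide":[-61,-44.5,0],"turn":0,"grip":8.5},{"slide":[-61,-44.5,0],"turn":0,"grip":8.5},{"slide":[-61,-44.5,0],"turn":0,"grip":8.5},{"slide":[-61,-44.5,0],"turn":0,"grip":8.5},{"slide":[-61,-44.5,0],"turn":0,"grip":8.5},{"slide":[-61,-44.5,0],"turn":0,"grip":8.5},{"slide":[-61,-44.5,0],"turn":0,"grip":8.5},{"slide":[-61,-44.5,0],"turn":0,"grip":8.5},{"slide":[-61,-44.5,0],"turn":0,"grip":8.5},{"slide":[-61,-44.5,0],"turn":0,"grip":8.5},{"slide":[-61,-44.5,0],"turn":0,"grip":8.5},{"slide":[-61,-44.5,0],"turn":0,"grip":8.5},{"slide":[-61,-44.5,0],"turn":0,"grip":8.5},{"slide":[-61,-44.5,0],"turn":0,"grip":8.5},{"slide":[-61,-44.5,0],"turn":0,"grip":8.5}]' 40
python3 - <<'E'
from h import *
s=ctrl.get_state();print(s['time'],s['qpos'],s['eef_pos'],tool()[:3,:3])
p,d,P=wrist();np.savez("w1.npz",p=p,d=d,P=P);cv2.imwrite("pics/w1.png",p[:,:,::-1])
E
```

```text
time: 1.9
eef_pos: [0.6512, -0.0006, 0.2307]
tcp_rot: [0.18, 0.984, 0.0, -0.001]
contact_force: [-0.6, 0.2, -0.1]
opening: 1.0
finger_force: 0.0
1.9 [-0.1566  0.236   1.6388  0.0005  1.2684 -1.3652] [ 0.6512 -0.0006  0.2307] [[-0.9351  0.3545 -0.0015]
 [ 0.3545  0.9351  0.0007]
 [ 0.0017  0.0001 -1.    ]]
```

View pics/w1.png

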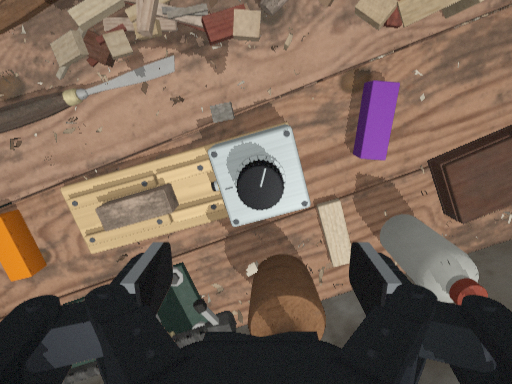

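The view shows the dial at (260,185) with its line at about (263,170), the batten at (138,205), purple at (376,120) and orange at (18,245).

Run:
```python
from h import *
z=np.load("w1.npz");p,d,P=z['p'],z['d'],z['P']
def box(m,nm,k=1000):
    q=P[m][:,:2].astype(np.float32)*k;print(nm,m.sum(),cv2.minAreaRect(q),P[m].mean(0))
v,u=np.mgrid[:384,:512];Z=P[...,2]
near=(abs(u-260)<40)&(abs(v-185)<40)
m=near&(Z>.090)&(Z<.104);c,r=cv2.minEnclosingCircle(P[m][:,:2].astype(np.float32));print("dial",m.sum(),c,r,np.median(P[m],0))
ln=m&(p.min(2)>110);a=P[ln].mean(0)-[*c,0];print("line deg",ln.sum(),np.degrees(np.arctan2(a[1],a[0])))
hs=(abs(u-260)<65)&(abs(v-175)<65)&(Z>.054)&(Z<.066);box(hs,"housing")
b=(u>85)&(u<185)&(v>175)&(v<235)&(Z>.040)&(Z<.052);box(b,"batten")
b=(u>50)&(u<230)&(v>135)&(v<260)&(Z>.012)&(Z<.03);box(b,"board+fence")
f=(u>50)&(u<230)&(v>135)&(v<260)&(Z>.0225)&(Z<.03);box(f,"fence")
```

```text
dial 1725 (0.6560931205749512, -0.002811584621667862) 0.023323433473706245 [ 0.6548 -0.0024  0.0969]
line deg 85 20.166314393963763
housing 5167 ((656.3946533203125, -2.8209991455078125), (91.88192749023438, 92.34461212158203), 85.14659118652344) [ 0.6508 -0.0006  0.0592]
batten 1883 ((642.5457153320312, -153.0471954345703), (85.15220642089844, 30.280406951904297), 85.74796295166016) [ 0.642  -0.1518  0.0449]
board+fence 8753 ((643.4330444335938, -136.7594451904297), (220.17674255371094, 97.2757339477539), 85.0348129272461) [ 0.6399 -0.1436  0.0189]
fence 3280 ((638.8056030273438, -132.49008178710938), (209.82508850097656, 77.68860626220703), 85.4942398071289) [ 0.642  -0.1436  0.0251]
```

```bash
python3 -m inch '[{"slide":[-0.55,0,2],"turn":1.9,"grip":8.5},{"slide":[-0.55,0,3],"turn":1.9,"grip":8.5},{"slide":[-0.55,0,4],"turn":1.9,"grip":8.5},{"slide":[-0.55,0,5],"turn":1.9,"grip":8.5},{"slide":[-0.55,0,6],"turn":1.9,"grip":8.5},{"slide":[-0.55,0,7],"turn":1.9,"grip":8.5},{"slide":[-0.55,0,8],"turn":1.9,"grip":8.5},{"slide":[-0.55,0,9],"turn":1.9,"grip":8.5},{"slide":[-0.55,0,10],"turn":1.9,"grip":8.5},{"slide":[-0.55,0,11],"turn":1.9,"grip":8.5},{"slide":[-0.55,0,12],"turn":1.9,"grip":8.5},{"slide":[-0.55,0,13],"turn":1.9,"grip":8.5},{"slide":[-0.55,0,13],"turn":1.9,"grip":8.5},{"slide":[-0.55,0,14],"turn":1.9,"grip":8.5},{"slide":[-0.55,0,15],"turn":1.9,"grip":8.5},{"slide":[-0.55,0,15.8],"turn":1.9,"grip":8.5},{"slide":[-0.55,0,16.4],"turn":1.9,"grip":8.5},{"slide":[-0.55,0,16.4],"turn":1.9,"grip":8.5},{"slide":[-0.55,0,16.4],"turn":1.9,"grip":8.5}]' 30
python3 - <<'E'
from h import *
s=ctrl.get_state();print(s)
p,d=ctrl.read_camera("side");cv2.imwrite("pics/s2.png",cv2.resize(p[120:220,220:370,::-1],None,fx=4,fy=4,interpolation=cv2.INTER_CUBIC))
E
```

```text
time: 3.85
eef_pos: [0.657, -0.0034, 0.0671]
tcp_rot: [0.905, 0.426, -0.0, -0.0]
contact_force: [0.9, 0.6, 0.6]
opening: 0.994
finger_force: 0.0
{'time': 3.85, 'qpos': array([-0.1594,  0.4186,  1.7272,  0.    ,  0.9961,  0.5323]), 'dq': array([-0.0005, -0.0104, -0.0084, -0.0006, -0.0006, -0.0002]), 'joint_efforts': array([  0.0601, -41.1346, -24.952 ,   0.0013,   0.012 ,  -0.0018]), 'eef_pos': array([ 0.657 , -0.0034,  0.0671]), 'tcp_rot': array([ 0.905 ,  0.4255, -0.0001, -0.0001]), 'contact_force': array([0.8924, 0.5505, 0.5679]), 'wrist_torque': array([-0.0767,  0.0435,  0.0005]), 'finger_force': 0.0, 'opening': 0.9937701097273409}
```

View pics/s2.png

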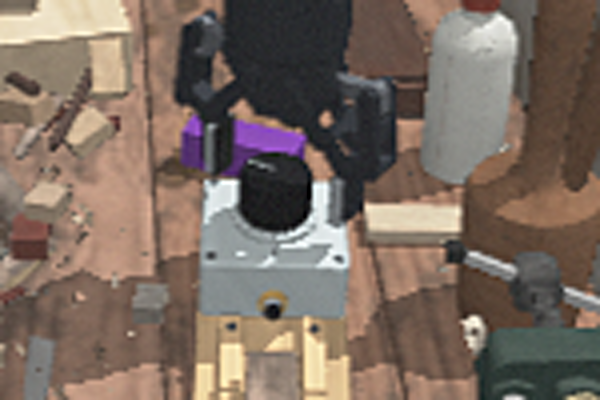

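The open fingers stand either side of the knob (left pad at about (210,150), right pad at about (340,200)). Closing now.

```bash
cat > chk.py <<'E'
# look only: prints the state; exits 1 when |torque about z| passes argv[1]
import sys
from h import *
s=ctrl.get_state();t=s['wrist_torque'][2];r=R.from_quat(s['tcp_rot']).as_matrix()
print("t%.2f yaw%.2f tz%.3f F%s op%.3f g%.0f"%(s['time'],np.degrees(np.arctan2(r[1,0],r[0,0])),t,s['contact_force'].round(1),s['opening'],s['finger_force']))
sys.exit(abs(t)>float(sys.argv[1]))
E
python3 -m inch '[{"slide":[0,0,0],"turn":0,"grip":4},{"slide":[0,0,0],"turn":0,"grip":4},{"slide":[0,0,0],"turn":0,"grip":4},{"slide":[0,0,0],"turn":0,"grip":4},{"slide":[0,0,0],"turn":0,"grip":4},{"slide":[0,0,0],"turn":0,"grip":4},{"slide":[0,0,0],"turn":0,"grip":4},{"slide":[0,0,0],"turn":0,"grip":4}]' 30; python3 chk.py 9; python3 -c "
from plant import ctrl;print(ctrl.get_state())"
```

```text
time: 4.7
eef_pos: [0.656, -0.0024, 0.068]
tcp_rot: [0.905, 0.425, -0.001, -0.001]
contact_force: [-4.9, 2.9, 4.6]
opening: 0.524
finger_force: 30.7
t4.70 yaw50.36 tz-0.003 F[-4.9  2.9  4.6] op0.524 g31
{'time': 4.7, 'qpos': array([-1.58505392e-01,  4.16741662e-01,  1.72779196e+00,  1.14106119e-03,
        1.00022873e+00,  5.32680113e-01]), 'dq': array([-0.0029343 ,  0.00147755, -0.00128843,  0.00063879, -0.00088241,
       -0.00040711]), 'joint_efforts': array([-1.72062624e+00, -3.92134380e+01, -2.59331739e+01, -2.93771485e-01,
       -1.02931727e+00, -1.67977007e-02]), 'eef_pos': array([ 0.65601672, -0.00243849,  0.06804619]), 'tcp_rot': array([ 0.90496477,  0.42548329, -0.00103937, -0.00128901]), 'contact_force': array([-4.91529344,  2.94236903,  4.59094923]), 'wrist_torque': array([ 0.32456098,  0.54086228, -0.00251209]), 'finger_force': 30.744876265525818, 'opening': 0.5236700467218096}False
```

```bash
python3 -m inch '[{"slide":[0,-0.17,0],"turn":0,"grip":4},{"slide":[0,-0.17,0],"turn":0,"grip":4},{"slide":[0,-0.17,0],"turn":0,"grip":4}]' >/dev/null && python3 chk.py .4 &&
python3 -m inch '[{"slide":[0,0,0],"turn":-0.06,"grip":4},{"slide":[0,0,0],"turn":-0.1,"grip":4}]' >/dev/null && python3 chk.py .4 &&
python3 -m inch '[{"slide":[0,0,0],"turn":-0.06,"grip":4},{"slide":[0,0,0],"turn":-0.1,"grip":4}]' >/dev/null && python3 chk.py .4 &&
python3 -m inch '[{"slide":[0,0,0],"turn":-0.05,"grip":4}]' >/dev/null && python3 chk.py .4 &&
python3 -m inch '[{"slide":[0,0,0],"turn":-0.05,"grip":4}]' >/dev/null && python3 chk.py .4 &&
python3 -m inch '[{"slide":[0,0,0],"turn":-0.05,"grip":4}]' >/dev/null && python3 chk.py .4 &&
python3 -m inch '[{"slide":[0,0,0],"turn":-0.05,"grip":4}]' >/dev/null && python3 chk.py .4 &&
python3 -m inch '[{"slide":[0,0,0],"turn":-0.05,"grip":4}]' >/dev/null && python3 chk.py .4 &&
python3 -m inch '[{"slide":[0,0,0],"turn":-0.05,"grip":4}]' >/dev/null && python3 chk.py .4 &&
python3 -m inch '[{"slide":[0,0,0],"turn":-0.05,"grip":4}]' >/dev/null && python3 chk.py .4 &&
python3 -m inch '[{"slide":[0,0,0],"turn":-0.05,"grip":4}]' >/dev/null && python3 chk.py .4
```

```text
t5.00 yaw50.36 tz0.033 F[-2.9  1.6  4.9] op0.515 g31False
```

```bash
sed -i 's/sys.exit(\(.*\))$/sys.exit(int(\1))/' chk.py
python3 -m inch '[{"slide":[0,0,0],"turn":-0.06,"grip":4},{"slide":[0,0,0],"turn":-0.1,"grip":4}]' >/dev/null && python3 chk.py .4 &&
python3 -m inch '[{"slide":[0,0,0],"turn":-0.06,"grip":4},{"slide":[0,0,0],"turn":-0.1,"grip":4}]' >/dev/null && python3 chk.py .4 &&
python3 -m inch '[{"slide":[0,0,0],"turn":-0.05,"grip":4}]' >/dev/null && python3 chk.py .4 &&
python3 -m inch '[{"slide":[0,0,0],"turn":-0.05,"grip":4}]' >/dev/null && python3 chk.py .4 &&
python3 -m inch '[{"slide":[0,0,0],"turn":-0.05,"grip":4}]' >/dev/null && python3 chk.py .4 &&
python3 -m inch '[{"slide":[0,0,0],"turn":-0.05,"grip":4}]' >/dev/null && python3 chk.py .4 &&
python3 -m inch '[{"slide":[0,0,0],"turn":-0.05,"grip":4}]' >/dev/null && python3 chk.py .4 &&
python3 -m inch '[{"slide":[0,0,0],"turn":-0.05,"grip":4}]' >/dev/null && python3 chk.py .4 &&
python3 -m inch '[{"slide":[0,0,0],"turn":-0.05,"grip":4}]' >/dev/null && python3 chk.py .4 &&
python3 -m inch '[{"slide":[0,0,0],"turn":-0.05,"grip":4}]' >/dev/null && python3 chk.py .4
```

```text
t5.20 yaw56.18 tz-0.085 F[-4.1  1.8  6. ] op0.515 g31
t5.40 yaw61.90 tz-0.249 F[-3.5  0.7  4.4] op0.519 g31
t5.50 yaw64.67 tz-0.322 F[-3.5  1.1  5.7] op0.518 g31
t5.60 yaw67.57 tz-0.191 F[-3.9  0.6  6.2] op0.521 g31
t5.70 yaw70.46 tz-0.158 F[-3.6  1.9  5.9] op0.517 g31
t5.80 yaw73.35 tz0.007 F[-4.   1.8  6.6] op0.519 g31
t5.90 yaw76.23 tz-0.026 F[-4.9  1.2  5.7] op0.518 g31
t6.00 yaw79.10 tz-0.029 F[-3.4  2.2  6.3] op0.517 g31
t6.10 yaw81.95 tz-0.292 F[-4.4  2.2  5.9] op0.516 g31
t6.20 yaw84.73 tz-0.259 F[-4.   1.2  5.4] op0.520 g31
```

```bash
python3 -m inch '[{"slide":[0,0,0],"turn":-0.03,"grip":4},{"slide":[0,0,0],"turn":-0.03,"grip":4}]' >/dev/null && python3 chk.py .37 &&
python3 -m inch '[{"slide":[0,0,0],"turn":-0.03,"grip":4},{"slide":[0,0,0],"turn":-0.03,"grip":4}]' >/dev/null && python3 chk.py .37 &&
python3 -m inch '[{"slide":[0,0,0],"turn":-0.03,"grip":4},{"slide":[0,0,0],"turn":-0.03,"grip":4}]' >/dev/null && python3 chk.py .37 &&
python3 -m inch '[{"slide":[0,0,0],"turn":-0.03,"grip":4},{"slide":[0,0,0],"turn":-0.03,"grip":4}]' >/dev/null && python3 chk.py .37 &&
python3 -m inch '[{"slide":[0,0,0],"turn":-0.03,"grip":4},{"slide":[0,0,0],"turn":-0.03,"grip":4}]' >/dev/null && python3 chk.py .37 &&
python3 -m inch '[{"slide":[0,0,0],"turn":-0.03,"grip":4},{"slide":[0,0,0],"turn":-0.03,"grip":4}]' >/dev/null && python3 chk.py .37 &&
python3 -m inch '[{"slide":[0,0,0],"turn":-0.03,"grip":4},{"slide":[0,0,0],"turn":-0.03,"grip":4}]' >/dev/null && python3 chk.py .37 &&
python3 -m inch '[{"slide":[0,0,0],"turn":-0.03,"grip":4},{"slide":[0,0,0],"turn":-0.03,"grip":4}]' >/dev/null && python3 chk.py .37 &&
python3 -m inch '[{"slide":[0,0,0],"turn":-0.03,"grip":4},{"slide":[0,0,0],"turn":-0.03,"grip":4}]' >/dev/null && python3 chk.py .37 &&
python3 -m inch '[{"slide":[0,0,0],"turn":-0.03,"grip":4},{"slide":[0,0,0],"turn":-0.03,"grip":4}]' >/dev/null && python3 chk.py .37 &&
python3 -m inch '[{"slide":[0,0,0],"turn":-0.03,"grip":4},{"slide":[0,0,0],"turn":-0.03,"grip":4}]' >/dev/null && python3 chk.py .37 &&
python3 -m inch '[{"slide":[0,0,0],"turn":-0.03,"grip":4},{"slide":[0,0,0],"turn":-0.03,"grip":4}]' >/dev/null && python3 chk.py .37 &&
python3 -m inch '[{"slide":[0,0,0],"turn":-0.03,"grip":4},{"slide":[0,0,0],"turn":-0.03,"grip":4}]' >/dev/null && python3 chk.py .37 &&
python3 -m inch '[{"slide":[0,0,0],"turn":-0.03,"grip":4},{"slide":[0,0,0],"turn":-0.03,"grip":4}]' >/dev/null && python3 chk.py .37
```

```text
t6.40 yaw86.43 tz-0.049 F[-4.8  1.7  6.6] op0.514 g31
t6.60 yaw88.16 tz-0.096 F[-4.1  1.   6.1] op0.514 g31
t6.80 yaw89.89 tz-0.017 F[-5.   1.7  6.2] op0.516 g31
t7.00 yaw91.61 tz0.045 F[-5.2  1.7  6.4] op0.521 g31
t7.20 yaw93.33 tz-0.043 F[-4.9  1.2  5.6] op0.514 g31
t7.40 yaw95.05 tz0.074 F[-4.4  1.4  5.5] op0.523 g31
t7.60 yaw96.77 tz-0.015 F[-4.4  2.7  6.3] op0.518 g31
t7.80 yaw98.48 tz-0.028 F[-5.2  2.3  6.4] op0.517 g31
t8.00 yaw100.20 tz0.064 F[-5.6  1.1  6. ] op0.516 g31
t8.20 yaw101.89 tz-0.065 F[-4.   2.7  6. ] op0.522 g31
t8.40 yaw103.58 tz-0.137 F[-3.9  1.2  6.2] op0.517 g31
t8.60 yaw105.32 tz-0.155 F[-4.9  1.9  6. ] op0.513 g31
t8.80 yaw107.05 tz-0.168 F[-5.5  1.6  6.2] op0.518 g31
t9.00 yaw108.78 tz-0.037 F[-5.4  1.6  6.5] op0.515 g31
```

```bash
python3 -m inch '[{"slide":[0,0,0],"turn":-0.05,"grip":4}]' >/dev/null && python3 chk.py .37 &&
python3 -m inch '[{"slide":[0,0,0],"turn":-0.05,"grip":4}]' >/dev/null && python3 chk.py .37 &&
python3 -m inch '[{"slide":[0,0,0],"turn":-0.03,"grip":4},{"slide":[0,0,0],"turn":-0.03,"grip":4}]' >/dev/null && python3 chk.py .37 &&
python3 -m inch '[{"slide":[0,0,0],"turn":-0.03,"grip":4},{"slide":[0,0,0],"turn":-0.03,"grip":4}]' >/dev/null && python3 chk.py .37 &&
python3 -m inch '[{"slide":[0,0,0],"turn":-0.03,"grip":4},{"slide":[0,0,0],"turn":-0.03,"grip":4}]' >/dev/null && python3 chk.py .37 &&
python3 -m inch '[{"slide":[0,0,0],"turn":-0.03,"grip":4},{"slide":[0,0,0],"turn":-0.03,"grip":4}]' >/dev/null && python3 chk.py .37 &&
python3 -m inch '[{"slide":[0,0,0],"turn":-0.03,"grip":4},{"slide":[0,0,0],"turn":-0.03,"grip":4}]' >/dev/null && python3 chk.py .37 &&
python3 -m inch '[{"slide":[0,0,0],"turn":-0.03,"grip":4},{"slide":[0,0,0],"turn":-0.03,"grip":4}]' >/dev/null && python3 chk.py .37 &&
python3 -m inch '[{"slide":[0,0,0],"turn":-0.03,"grip":4},{"slide":[0,0,0],"turn":-0.03,"grip":4}]' >/dev/null && python3 chk.py .37 &&
python3 -m inch '[{"slide":[0,0,0],"turn":-0.03,"grip":4},{"slide":[0,0,0],"turn":-0.03,"grip":4}]' >/dev/null && python3 chk.py .37 &&
python3 -m inch '[{"slide":[0,0,0],"turn":-0.03,"grip":4},{"slide":[0,0,0],"turn":-0.03,"grip":4}]' >/dev/null && python3 chk.py .37 &&
python3 -m inch '[{"slide":[0,0,0],"turn":-0.03,"grip":4},{"slide":[0,0,0],"turn":-0.03,"grip":4}]' >/dev/null && python3 chk.py .37
```

```text
t9.10 yaw111.67 tz-0.066 F[-6.1  2.   5.5] op0.516 g31
t9.20 yaw114.60 tz-0.018 F[-5.8  2.6  6.6] op0.518 g31
t9.40 yaw116.25 tz0.018 F[-4.8  2.   7.5] op0.517 g31
t9.60 yaw117.96 tz0.016 F[-5.6  1.1  7. ] op0.517 g31
t9.80 yaw119.68 tz-0.004 F[-6.6  2.   7. ] op0.521 g31
t10.00 yaw121.39 tz0.021 F[-5.9  2.3  6.4] op0.513 g31
t10.20 yaw123.06 tz-0.140 F[-5.5  1.6  6.6] op0.520 g31
t10.40 yaw124.79 tz-0.100 F[-5.1  2.3  7.1] op0.515 g31
t10.60 yaw126.52 tz-0.116 F[-5.5  2.   7.3] op0.515 g31
t10.80 yaw128.25 tz-0.024 F[-5.5  0.7  6.4] op0.513 g31
t11.00 yaw129.98 tz0.008 F[-5.8  0.8  6.3] op0.521 g31
t11.20 yaw131.70 tz0.020 F[-5.1  1.   7.2] op0.520 g31
```

```bash
python3 -m inch '[{"slide":[0,0,0],"turn":-0.03,"grip":4},{"slide":[0,0,0],"turn":-0.03,"grip":4}]' >/dev/null && python3 chk.py .37 &&
python3 -m inch '[{"slide":[0,0,0],"turn":-0.03,"grip":4},{"slide":[0,0,0],"turn":-0.03,"grip":4}]' >/dev/null && python3 chk.py .37 &&
python3 -m inch '[{"slide":[0,0,0],"turn":-0.03,"grip":4},{"slide":[0,0,0],"turn":-0.03,"grip":4}]' >/dev/null && python3 chk.py .37 &&
python3 -m inch '[{"slide":[0,0,0],"turn":-0.03,"grip":4},{"slide":[0,0,0],"turn":-0.03,"grip":4}]' >/dev/null && python3 chk.py .37 &&
python3 -m inch '[{"slide":[0,0,0],"turn":-0.02,"grip":4},{"slide":[0,0,0],"turn":-0.02,"grip":4}]' >/dev/null && python3 chk.py .37 &&
python3 -m inch '[{"slide":[0,0,0],"turn":-0.02,"grip":4},{"slide":[0,0,0],"turn":-0.02,"grip":4}]' >/dev/null && python3 chk.py .37 &&
python3 -m inch '[{"slide":[0,0,0],"turn":-0.02,"grip":4},{"slide":[0,0,0],"turn":-0.02,"grip":4}]' >/dev/null && python3 chk.py .37 &&
python3 -m inch '[{"slide":[0,0,0],"turn":-0.02,"grip":4},{"slide":[0,0,0],"turn":-0.02,"grip":4}]' >/dev/null && python3 chk.py .37 &&
python3 -m inch '[{"slide":[0,0,0],"turn":-0.02,"grip":4},{"slide":[0,0,0],"turn":-0.02,"grip":4}]' >/dev/null && python3 chk.py .37 &&
python3 -m inch '[{"slide":[0,0,0],"turn":-0.02,"grip":4},{"slide":[0,0,0],"turn":-0.02,"grip":4}]' >/dev/null && python3 chk.py .37 &&
python3 -m inch '[{"slide":[0,0,0],"turn":-0.02,"grip":4},{"slide":[0,0,0],"turn":-0.02,"grip":4}]' >/dev/null && python3 chk.py .37 &&
python3 -m inch '[{"slide":[0,0,0],"turn":-0.02,"grip":4},{"slide":[0,0,0],"turn":-0.02,"grip":4}]' >/dev/null && python3 chk.py .37
```

```text
t11.40 yaw133.42 tz-0.017 F[-6.9  2.3  7.5] op0.520 g31
t11.60 yaw135.14 tz-0.006 F[-6.1  1.   6.6] op0.514 g31
t11.80 yaw136.86 tz-0.033 F[-5.1  1.   6.9] op0.515 g31
t12.00 yaw138.58 tz0.059 F[-5.5  1.2  7.2] op0.516 g31
t12.20 yaw139.71 tz0.035 F[-6.2  1.3  7.1] op0.518 g31
t12.40 yaw140.86 tz0.016 F[-6.   1.5  7.4] op0.518 g31
t12.60 yaw141.97 tz-0.059 F[-6.9  2.4  7.3] op0.518 g31
t12.80 yaw143.08 tz-0.124 F[-6.6  1.4  7. ] op0.517 g31
t13.00 yaw144.24 tz-0.138 F[-5.2  1.8  7.4] op0.516 g31
t13.20 yaw145.40 tz-0.063 F[-6.1  0.6  7.2] op0.518 g31
t13.40 yaw146.55 tz-0.078 F[-6.4  0.6  7.1] op0.518 g31
t13.60 yaw147.71 tz-0.056 F[-5.8  1.7  7.5] op0.517 g31
```

```bash
python3 -m inch '[{"slide":[0,0,0],"turn":-0.02,"grip":4},{"slide":[0,0,0],"turn":-0.02,"grip":4}]' >/dev/null && python3 chk.py .37 &&
python3 -m inch '[{"slide":[0,0,0],"turn":-0.02,"grip":4},{"slide":[0,0,0],"turn":-0.02,"grip":4}]' >/dev/null && python3 chk.py .37 &&
python3 -m inch '[{"slide":[0,0,0],"turn":-0.02,"grip":4},{"slide":[0,0,0],"turn":-0.02,"grip":4}]' >/dev/null && python3 chk.py .37 &&
python3 -m inch '[{"slide":[0,0,0],"turn":-0.03,"grip":4},{"slide":[0,0,0],"turn":-0.03,"grip":4}]' >/dev/null && python3 chk.py .37 &&
python3 -m inch '[{"slide":[0,0,0],"turn":-0.03,"grip":4},{"slide":[0,0,0],"turn":-0.03,"grip":4}]' >/dev/null && python3 chk.py .37 &&
python3 -m inch '[{"slide":[0,0,0],"turn":-0.03,"grip":4},{"slide":[0,0,0],"turn":-0.03,"grip":4}]' >/dev/null && python3 chk.py .37 &&
python3 -m inch '[{"slide":[0,0,0],"turn":-0.02,"grip":4},{"slide":[0,0,0],"turn":-0.02,"grip":4}]' >/dev/null && python3 chk.py .37 &&
python3 -m inch '[{"slide":[0,0,0],"turn":-0.02,"grip":4},{"slide":[0,0,0],"turn":-0.02,"grip":4}]' >/dev/null && python3 chk.py .37 &&
python3 -m inch '[{"slide":[0,0,0],"turn":-0.02,"grip":4},{"slide":[0,0,0],"turn":-0.02,"grip":4}]' >/dev/null && python3 chk.py .37 &&
python3 -m inch '[{"slide":[0,0,0],"turn":-0.02,"grip":4},{"slide":[0,0,0],"turn":-0.02,"grip":4}]' >/dev/null && python3 chk.py .37 &&
python3 -m inch '[{"slide":[0,0,0],"turn":-0.02,"grip":4},{"slide":[0,0,0],"turn":-0.02,"grip":4}]' >/dev/null && python3 chk.py .37 &&
python3 -m inch '[{"slide":[0,0,0],"turn":-0.02,"grip":4},{"slide":[0,0,0],"turn":-0.02,"grip":4}]' >/dev/null && python3 chk.py .37 &&
python3 -m inch '[{"slide":[0,0,0],"turn":-0.02,"grip":4},{"slide":[0,0,0],"turn":-0.02,"grip":4}]' >/dev/null && python3 chk.py .37 &&
python3 -m inch '[{"slide":[0,0,0],"turn":-0.02,"grip":4},{"slide":[0,0,0],"turn":-0.02,"grip":4}]' >/dev/null && python3 chk.py .37
```

```text
t13.80 yaw148.86 tz-0.074 F[-7.5  0.4  7.4] op0.519 g31
t14.00 yaw150.02 tz-0.002 F[-6.7  2.1  6.3] op0.520 g31
t14.20 yaw151.17 tz-0.049 F[-7.   0.9  7.7] op0.512 g31
t14.40 yaw152.90 tz0.018 F[-6.1  1.   8.5] op0.515 g31
t14.60 yaw154.62 tz0.017 F[-7.8  0.7  7.5] op0.516 g31
t14.80 yaw156.34 tz-0.042 F[-7.3  0.1  7.9] op0.516 g31
t15.00 yaw157.47 tz0.028 F[-6.7  1.1  8.1] op0.519 g31
t15.20 yaw158.62 tz0.025 F[-6.1  0.7  6.7] op0.517 g31
t15.40 yaw159.77 tz-0.001 F[-7.8  0.4  7.3] op0.516 g31
t15.60 yaw160.91 tz0.012 F[-6.1  1.1  7.5] op0.524 g31
t15.80 yaw162.01 tz-0.096 F[-5.8  0.7  8.6] op0.516 g31
t16.00 yaw163.13 tz-0.176 F[-6.5  0.   7.6] op0.519 g31
t16.20 yaw164.29 tz-0.125 F[-6.7  0.7  8.8] op0.515 g31
t16.40 yaw165.45 tz-0.071 F[-6.6  0.3  7.8] op0.517 g31
```

```bash
python3 -m inch '[{"slide":[0,0,0],"turn":-0.02,"grip":4},{"slide":[0,0,0],"turn":-0.02,"grip":4}]' >/dev/null && python3 chk.py .37 &&
python3 -m inch '[{"slide":[0,0,0],"turn":-0.02,"grip":4},{"slide":[0,0,0],"turn":-0.02,"grip":4}]' >/dev/null && python3 chk.py .37 &&
python3 -m inch '[{"slide":[0,0,0],"turn":-0.02,"grip":4},{"slide":[0,0,0],"turn":-0.02,"grip":4}]' >/dev/null && python3 chk.py .37 &&
python3 -m inch '[{"slide":[0,0,0],"turn":-0.02,"grip":4},{"slide":[0,0,0],"turn":-0.02,"grip":4}]' >/dev/null && python3 chk.py .37 &&
python3 -m inch '[{"slide":[0,0,0],"turn":-0.03,"grip":4},{"slide":[0,0,0],"turn":-0.03,"grip":4}]' >/dev/null && python3 chk.py .37 &&
python3 -m inch '[{"slide":[0,0,0],"turn":-0.03,"grip":4},{"slide":[0,0,0],"turn":-0.03,"grip":4}]' >/dev/null && python3 chk.py .37 &&
python3 -m inch '[{"slide":[0,0,0],"turn":-0.03,"grip":4},{"slide":[0,0,0],"turn":-0.03,"grip":4}]' >/dev/null && python3 chk.py .37 &&
python3 -m inch '[{"slide":[0,0,0],"turn":-0.03,"grip":4},{"slide":[0,0,0],"turn":-0.03,"grip":4}]' >/dev/null && python3 chk.py .37 &&
python3 -m inch '[{"slide":[0,0,0],"turn":-0.02,"grip":4},{"slide":[0,0,0],"turn":-0.02,"grip":4}]' >/dev/null && python3 chk.py .37 &&
python3 -m inch '[{"slide":[0,0,0],"turn":-0.02,"grip":4},{"slide":[0,0,0],"turn":-0.02,"grip":4}]' >/dev/null && python3 chk.py .37 &&
python3 -m inch '[{"slide":[0,0,0],"turn":-0.02,"grip":4},{"slide":[0,0,0],"turn":-0.02,"grip":4}]' >/dev/null && python3 chk.py .37 &&
python3 -m inch '[{"slide":[0,0,0],"turn":-0.02,"grip":4},{"slide":[0,0,0],"turn":-0.02,"grip":4}]' >/dev/null && python3 chk.py .37 &&
python3 -m inch '[{"slide":[0,0,0],"turn":-0.02,"grip":4},{"slide":[0,0,0],"turn":-0.02,"grip":4}]' >/dev/null && python3 chk.py .37
```

```text
t16.60 yaw166.61 tz-0.058 F[-6.3  0.1  8.2] op0.519 g31
t16.80 yaw167.76 tz-0.083 F[-6.3  0.3  6.9] op0.520 g31
t17.00 yaw168.91 tz-0.097 F[-7.2  0.3  8.6] op0.518 g31
t17.20 yaw170.07 tz0.008 F[-6.7  0.4  7.8] op0.514 g31
t17.40 yaw171.81 tz0.046 F[-6.6 -0.6  8.5] op0.515 g31
t17.60 yaw173.52 tz0.046 F[-7.1  0.6  8. ] op0.518 g31
t17.80 yaw175.25 tz0.061 F[-7.   0.1  7.5] op0.514 g31
t18.00 yaw176.96 tz0.012 F[-6.9  0.5  7.6] op0.517 g31
t18.20 yaw178.10 tz-0.019 F[-7.  0.  8.] op0.518 g31
t18.40 yaw179.25 tz0.047 F[-6.5 -0.3  8.3] op0.518 g31
t18.60 yaw-179.61 tz-0.020 F[-7.3  0.9  9. ] op0.517 g31
t18.80 yaw-178.48 tz0.022 F[-6.8  0.3  8.3] op0.516 g31
t19.00 yaw-177.40 tz-0.182 F[-6.5  0.3  8. ] op0.518 g31
```

```bash
python3 -m inch '[{"slide":[0,0,0],"turn":-0.02,"grip":4},{"slide":[0,0,0],"turn":-0.02,"grip":4}]' >/dev/null && python3 chk.py .33 &&
python3 -m inch '[{"slide":[0,0,0],"turn":-0.02,"grip":4},{"slide":[0,0,0],"turn":-0.02,"grip":4}]' >/dev/null && python3 chk.py .33 &&
python3 -m inch '[{"slide":[0,0,0],"turn":-0.02,"grip":4},{"slide":[0,0,0],"turn":-0.02,"grip":4}]' >/dev/null && python3 chk.py .33 &&
python3 -m inch '[{"slide":[0,0,0],"turn":-0.02,"grip":4},{"slide":[0,0,0],"turn":-0.02,"grip":4}]' >/dev/null && python3 chk.py .33 &&
python3 -m inch '[{"slide":[0,0,0],"turn":-0.02,"grip":4},{"slide":[0,0,0],"turn":-0.02,"grip":4}]' >/dev/null && python3 chk.py .33 &&
python3 -m inch '[{"slide":[0,0,0],"turn":-0.02,"grip":4},{"slide":[0,0,0],"turn":-0.02,"grip":4}]' >/dev/null && python3 chk.py .33 &&
python3 -m inch '[{"slide":[0,0,0],"turn":-0.02,"grip":4},{"slide":[0,0,0],"turn":-0.02,"grip":4}]' >/dev/null && python3 chk.py .33
```

```text
t19.20 yaw-176.23 tz-0.133 F[-6.   0.3  9. ] op0.518 g31
t19.40 yaw-175.07 tz-0.120 F[-7.7  0.1  7.6] op0.517 g31
t19.60 yaw-173.95 tz-0.214 F[-5.8 -0.9  7.6] op0.511 g31
t19.80 yaw-172.83 tz-0.241 F[-6.1 -0.   8.5] op0.516 g31
t20.00 yaw-171.72 tz-0.346 F[-5.7 -1.   8.2] op0.520 g31
```

Past the bite the torque rises steadily to 0.35 N m, where in the earlier clicks it fell, so this is the end stop. Now turning clockwise: I expect the bite near 159° and then releases at 149, 129, 109 and 89°.

```bash
python3 -m inch '[{"slide":[0,0,0],"turn":0.06,"grip":4},{"slide":[0,0,0],"turn":0.12,"grip":4},{"slide":[0,0,0],"turn":0.18,"grip":4},{"slide":[0,0,0],"turn":0.24,"grip":4},{"slide":[0,0,0],"turn":0.3,"grip":4},{"slide":[0,0,0],"turn":0.36,"grip":4},{"slide":[0,0,0],"turn":0.42,"grip":4},{"slide":[0,0,0],"turn":0.42,"grip":4}]' >/dev/null && python3 chk.py .45 &&
python3 -m inch '[{"slide":[0,0,0],"turn":0.03,"grip":4},{"slide":[0,0,0],"turn":0.03,"grip":4}]' >/dev/null && python3 chk.py .45 &&
python3 -m inch '[{"slide":[0,0,0],"turn":0.03,"grip":4},{"slide":[0,0,0],"turn":0.03,"grip":4}]' >/dev/null && python3 chk.py .45 &&
python3 -m inch '[{"slide":[0,0,0],"turn":0.03,"grip":4},{"slide":[0,0,0],"turn":0.03,"grip":4}]' >/dev/null && python3 chk.py .45 &&
python3 -m inch '[{"slide":[0,0,0],"turn":0.03,"grip":4},{"slide":[0,0,0],"turn":0.03,"grip":4}]' >/dev/null && python3 chk.py .45 &&
python3 -m inch '[{"slide":[0,0,0],"turn":0.03,"grip":4},{"slide":[0,0,0],"turn":0.03,"grip":4}]' >/dev/null && python3 chk.py .45 &&
python3 -m inch '[{"slide":[0,0,0],"turn":0.03,"grip":4},{"slide":[0,0,0],"turn":0.03,"grip":4}]' >/dev/null && python3 chk.py .45 &&
python3 -m inch '[{"slide":[0,0,0],"turn":0.03,"grip":4},{"slide":[0,0,0],"turn":0.03,"grip":4}]' >/dev/null && python3 chk.py .45 &&
python3 -m inch '[{"slide":[0,0,0],"turn":0.03,"grip":4},{"slide":[0,0,0],"turn":0.03,"grip":4}]' >/dev/null && python3 chk.py .45 &&
python3 -m inch '[{"slide":[0,0,0],"turn":0.03,"grip":4},{"slide":[0,0,0],"turn":0.03,"grip":4}]' >/dev/null && python3 chk.py .45 &&
python3 -m inch '[{"slide":[0,0,0],"turn":0.03,"grip":4},{"slide":[0,0,0],"turn":0.03,"grip":4}]' >/dev/null && python3 chk.py .45 &&
python3 -m inch '[{"slide":[0,0,0],"turn":0.03,"grip":4},{"slide":[0,0,0],"turn":0.03,"grip":4}]' >/dev/null && python3 chk.py .45 &&
python3 -m inch '[{"slide":[0,0,0],"turn":0.03,"grip":4},{"slide":[0,0,0],"turn":0.03,"grip":4}]' >/dev/null && python3 chk.py .45 &&
python3 -m inch '[{"slide":[0,0,0],"turn":0.03,"grip":4},{"slide":[0,0,0],"turn":0.03,"grip":4}]' >/dev/null && python3 chk.py .45
```

```text
t20.80 yaw164.27 tz-0.014 F[-8.   0.5  7.7] op0.519 g31
t21.00 yaw162.58 tz0.013 F[-6.1  0.7  7.2] op0.520 g31
t21.20 yaw160.86 tz-0.044 F[-6.4  0.5  6.7] op0.518 g31
t21.40 yaw159.14 tz-0.063 F[-7.   0.8  7.9] op0.521 g31
t21.60 yaw157.49 tz0.132 F[-6.5  0.9  8.5] op0.511 g31
t21.80 yaw155.76 tz0.160 F[-7.   1.2  7.3] op0.517 g31
t22.00 yaw154.02 tz0.105 F[-6.4  1.   9. ] op0.520 g31
t22.20 yaw152.29 tz0.045 F[-6.3  0.6  7.3] op0.516 g31
t22.40 yaw150.55 tz-0.041 F[-5.9  0.8  7. ] op0.516 g31
t22.60 yaw148.83 tz0.018 F[-7.2  1.8  6.8] op0.518 g31
t22.80 yaw147.11 tz-0.064 F[-7.1  0.9  6. ] op0.518 g31
t23.00 yaw145.39 tz-0.043 F[-7.5  0.8  7.4] op0.521 g31
t23.20 yaw143.67 tz0.005 F[-6.4  1.1  7.3] op0.516 g31
t23.40 yaw141.96 tz-0.038 F[-6.1  1.1  6.9] op0.520 g31
```

The first click bit at 158.5° and released near 151°, as predicted.

```bash
python3 -m inch '[{"slide":[0,0,0],"turn":0.03,"grip":4},{"slide":[0,0,0],"turn":0.06,"grip":4}]' >/dev/null && python3 chk.py .45 &&
python3 -m inch '[{"slide":[0,0,0],"turn":0.03,"grip":4},{"slide":[0,0,0],"turn":0.06,"grip":4}]' >/dev/null && python3 chk.py .45 &&
python3 -m inch '[{"slide":[0,0,0],"turn":0.03,"grip":4},{"slide":[0,0,0],"turn":0.06,"grip":4}]' >/dev/null && python3 chk.py .45 &&
python3 -m inch '[{"slide":[0,0,0],"turn":0.03,"grip":4},{"slide":[0,0,0],"turn":0.06,"grip":4}]' >/dev/null && python3 chk.py .45 &&
python3 -m inch '[{"slide":[0,0,0],"turn":0.03,"grip":4},{"slide":[0,0,0],"turn":0.06,"grip":4}]' >/dev/null && python3 chk.py .45 &&
python3 -m inch '[{"slide":[0,0,0],"turn":0.03,"grip":4},{"slide":[0,0,0],"turn":0.06,"grip":4}]' >/dev/null && python3 chk.py .45 &&
python3 -m inch '[{"slide":[0,0,0],"turn":0.03,"grip":4},{"slide":[0,0,0],"turn":0.06,"grip":4}]' >/dev/null && python3 chk.py .45 &&
python3 -m inch '[{"slide":[0,0,0],"turn":0.03,"grip":4},{"slide":[0,0,0],"turn":0.06,"grip":4}]' >/dev/null && python3 chk.py .45 &&
python3 -m inch '[{"slide":[0,0,0],"turn":0.03,"grip":4},{"slide":[0,0,0],"turn":0.06,"grip":4}]' >/dev/null && python3 chk.py .45 &&
python3 -m inch '[{"slide":[0,0,0],"turn":0.03,"grip":4},{"slide":[0,0,0],"turn":0.06,"grip":4}]' >/dev/null && python3 chk.py .45 &&
python3 -m inch '[{"slide":[0,0,0],"turn":0.03,"grip":4},{"slide":[0,0,0],"turn":0.06,"grip":4}]' >/dev/null && python3 chk.py .45 &&
python3 -m inch '[{"slide":[0,0,0],"turn":0.03,"grip":4},{"slide":[0,0,0],"turn":0.06,"grip":4}]' >/dev/null && python3 chk.py .45
```

```text
t23.60 yaw138.48 tz0.094 F[-5.9  1.3  6.9] op0.523 g31
t23.80 yaw135.14 tz0.260 F[-6.4  2.3  6.7] op0.519 g31
t24.00 yaw131.67 tz0.135 F[-5.9  1.7  7.7] op0.514 g31
t24.20 yaw128.20 tz0.037 F[-5.5  0.3  7.7] op0.517 g31
t24.40 yaw124.73 tz-0.044 F[-5.5  0.4  6.6] op0.518 g31
t24.60 yaw121.30 tz-0.017 F[-5.2  2.1  6.9] op0.520 g31
t24.80 yaw117.89 tz0.225 F[-5.5  1.6  8. ] op0.519 g31
t25.00 yaw114.51 tz0.264 F[-4.8  1.2  5.9] op0.518 g31
t25.20 yaw111.04 tz0.067 F[-4.8  0.9  5.7] op0.516 g31
t25.40 yaw107.57 tz0.019 F[-4.9  2.2  6.1] op0.519 g31
t25.60 yaw104.11 tz-0.019 F[-5.7  2.3  7.6] op0.516 g31
t25.80 yaw100.68 tz-0.001 F[-3.9  1.4  5.8] op0.516 g31
```

Three clicks are done. For the fourth I expect the bite at about 98.5° and release at about 89°, so I'll stop near 84.5°.

```bash
python3 -m inch '[{"slide":[0,0,0],"turn":0.03,"grip":4},{"slide":[0,0,0],"turn":0.06,"grip":4}]' >/dev/null && python3 chk.py .45 &&
python3 -m inch '[{"slide":[0,0,0],"turn":0.03,"grip":4},{"slide":[0,0,0],"turn":0.06,"grip":4}]' >/dev/null && python3 chk.py .45 &&
python3 -m inch '[{"slide":[0,0,0],"turn":0.03,"grip":4},{"slide":[0,0,0],"turn":0.03,"grip":4}]' >/dev/null && python3 chk.py .45 &&
python3 -m inch '[{"slide":[0,0,0],"turn":0.03,"grip":4},{"slide":[0,0,0],"turn":0.03,"grip":4}]' >/dev/null && python3 chk.py .45 &&
python3 -m inch '[{"slide":[0,0,0],"turn":0.03,"grip":4},{"slide":[0,0,0],"turn":0.03,"grip":4}]' >/dev/null && python3 chk.py .45 &&
python3 -m inch '[{"slide":[0,0,0],"turn":0.03,"grip":4},{"slide":[0,0,0],"turn":0.03,"grip":4}]' >/dev/null && python3 chk.py .45 &&
python3 -m inch '[{"slide":[0,0,0],"turn":0.025,"grip":4},{"slide":[0,0,0],"turn":0.025,"grip":4}]' >/dev/null && python3 chk.py .45 &&
python3 -m inch '[{"slide":[0,0,0],"turn":0,"grip":4},{"slide":[0,0,0],"turn":0,"grip":4}]' >/dev/null; python3 chk.py .45;python3 -c "
from plant import ctrl;print(ctrl.get_state()['qpos'],ctrl.get_state()['eef_pos'])"
```

```text
t26.00 yaw97.31 tz0.331 F[-4.4  2.3  6.4] op0.516 g31
t26.20 yaw93.89 tz0.182 F[-4.4  1.7  6.3] op0.519 g31
t26.40 yaw92.15 tz0.047 F[-5.   1.8  5.9] op0.517 g31
t26.60 yaw90.41 tz-0.080 F[-5.   1.8  6.6] op0.514 g31
t26.80 yaw88.69 tz-0.054 F[-4.8  2.2  7.1] op0.515 g31
t27.00 yaw86.97 tz-0.041 F[-5.   1.7  6.5] op0.519 g31
t27.20 yaw85.54 tz-0.030 F[-5.3  1.4  5.8] op0.519 g31
t27.40 yaw85.57 tz0.003 F[-4.5  1.5  7. ] op0.517 g31
[-1.57830914e-01  4.14889063e-01  1.73047786e+00  9.98795576e-04
  9.97334748e-01 -8.10001976e-02] [ 0.65550923 -0.00194563  0.06798532]
```

The dial is on the fourth click and the tool's x now lies along the channel. I'll release, rise, close the fingers and go behind the batten.

```bash
python3 -m inch '[{"slide":[0,0,0],"turn":0,"grip":6.5},{"slide":[0,0,0],"turn":0,"grip":8.5},{"slide":[0,0,0],"turn":0,"grip":8.5},{"slide":[0,0,0],"turn":0,"grip":8.5},{"slide":[0,0,0],"turn":0,"grip":8.5},{"slide":[0,0,-4],"turn":0,"grip":8.5},{"slide":[0,0,-8],"turn":0,"grip":8.5},{"slide":[0,0,-11],"turn":0,"grip":8.5},{"slide":[-5,0,-12],"turn":0,"grip":0},{"slide":[-10,0,-12],"turn":0,"grip":0},{"slide":[-15,0,-12],"turn":0,"grip":0},{"slide":[-19,0,-12],"turn":0,"grip":0},{"slide":[-22.4,0,-12],"turn":0,"grip":0},{"slide":[-22.4,0,-12],"turn":0,"grip":0},{"slide":[-22.4,0,-12],"turn":0,"grip":0},{"slide":[-22.4,0,-12],"turn":0,"grip":0}]' 20
python3 - <<'E'
from h import *
T=tool();p,d,P=wrist();cv2.imwrite("pics/w3.png",p[:,:,::-1])
ax=np.array([.084,.9965]);o=np.array([.6445,-.1433])
Q=(P[...,:2]-o);Y=Q@ax;X=Q@[ax[1],-ax[0]];Z=P[...,2]
m=(Z>.041)&(Z<.051)&(abs(X)<.02)&(Y<.09)&(Y>-.1)
print("batten y",np.percentile(Y[m],[1,99]),"x",np.percentile(X[m],[1,99]),m.sum())
t=T[:3,3];print("tcp",t,"fix y",(t[:2]-o)@ax,"x",(t[:2]-o)@[ax[1],-ax[0]], "yaw",np.degrees(np.arctan2(T[1,0],T[0,0])))
p,d=ctrl.read_camera("side");cv2.imwrite("pics/s3.png",cv2.resize(p[120:290,200:380,::-1],None,fx=3.3,fy=3.3,interpolation=cv2.INTER_CUBIC))
E
```

```text
time: 29.0
eef_pos: [0.6385, -0.2247, 0.1871]
tcp_rot: [0.734, 0.68, 0.0, -0.0]
contact_force: [0.0, -0.2, 0.4]
opening: -0.003
finger_force: 0.0
batten y [-0.0521  0.031 ] x [-0.0162  0.0131] 3226
tcp [ 0.6385 -0.2247  0.1871] fix y -0.0815724230706266 x 0.0008771108289493453 yaw 85.63113522909391
```

View pics/w3.png

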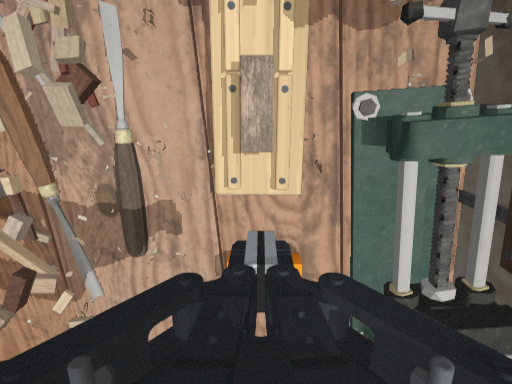

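View pics/s3.png

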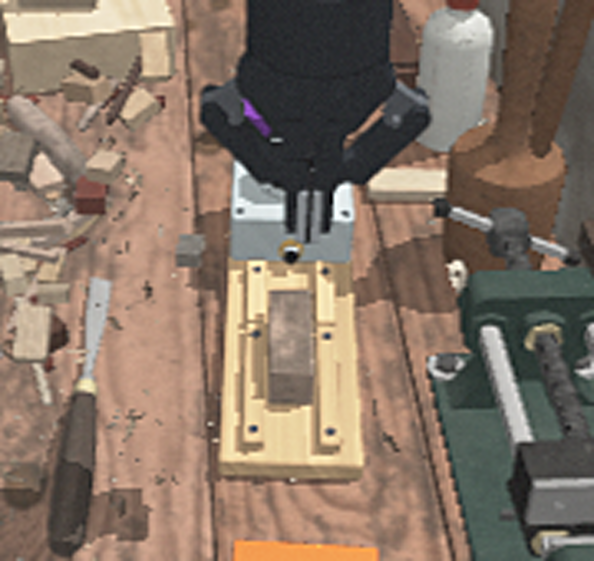

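The wrist view shows the batten at (257,103) undisturbed and the shut fingers on the channel line behind it. I'll descend and push slowly.

```bash
python3 -m inch '[{"slide":[0,0,4],"turn":0,"grip":0},{"slide":[0,0,8],"turn":0,"grip":0},{"slide":[0,0,12],"turn":0,"grip":0},{"slide":[0,0,14.5],"turn":0,"grip":0},{"slide":[0,0,15.6],"turn":0,"grip":0},{"slide":[0,0,15.6],"turn":0,"grip":0},{"slide":[0.5,0,15.6],"turn":0,"grip":0},{"slide":[1,0,15.6],"turn":0,"grip":0},{"slide":[1.3,0,15.6],"turn":0,"grip":0},{"slide":[1.6,0,15.6],"turn":0,"grip":0},{"slide":[1.8,0,15.6],"turn":0,"grip":0},{"slide":[2,0,15.6],"turn":0,"grip":0},{"slide":[2.2,0,15.6],"turn":0,"grip":0},{"slide":[2.4,0,15.6],"turn":0,"grip":0},{"slide":[2.6,0,15.6],"turn":0,"grip":0}]' && 
python3 -m inch '[{"slide":[0.3,0,0],"turn":0,"grip":0},{"slide":[0.6,0,0],"turn":0,"grip":0},{"slide":[0.9,0,0],"turn":0,"grip":0},{"slide":[1.2,0,0],"turn":0,"grip":0},{"slide":[1.5,0,0],"turn":0,"grip":0},{"slide":[1.8,0,0],"turn":0,"grip":0},{"slide":[2.1,0,0],"turn":0,"grip":0},{"slide":[2.4,0,0],"turn":0,"grip":0},{"slide":[2.6,0,0],"turn":0,"grip":0}]'; python3 chk.py 9
python3 - <<'E'
from h import *
T=tool();p,d,P=wrist()
ax=np.array([.084,.9965]);o=np.array([.6445,-.1433])
Q=(P[...,:2]-o);Y=Q@ax;X=Q@[ax[1],-ax[0]];Z=P[...,2]
m=(Z>.041)&(Z<.051)&(abs(X)<.02)&(Y<.09)&(Y>-.1)
print("batten y",np.percentile(Y[m],[1,99]),"x",np.percentile(X[m],[1,99]),m.sum())
t=T[:3,3];print("tcp",t,"fix y",(t[:2]-o)@ax)
E
```

```text
time: 30.6
eef_pos: [0.6405, -0.1998, 0.0313]
tcp_rot: [0.734, 0.679, -0.0, 0.0]
contact_force: [0.1, -0.6, 1.4]
opening: 0.001
finger_force: 0.3
time: 31.5
eef_pos: [0.6424, -0.1735, 0.0313]
tcp_rot: [0.734, 0.679, -0.0, -0.0]
contact_force: [-1.0, -0.7, 0.2]
opening: -0.002
finger_force: 0.3
t31.50 yaw85.60 tz0.017 F[-1.  -0.7  0.2] op-0.002 g0
batten y [-0.0237  0.0643] x [-0.0168  0.0125] 14618
tcp [ 0.6424 -0.1735  0.0313] fix y -0.030242848876949842
```

```bash
cat > chf.py <<'E'
# look only: exits 1 when the push along the channel passes argv[1] N
import sys
from h import *
s=ctrl.get_state();f=-s['contact_force'][1];print("t%.2f y%.4f push%.2f"%(s['time'],s['eef_pos'][1],f));sys.exit(int(f>float(sys.argv[1])))
E
python3 -m inch '[{"slide":[0.2,0,0],"turn":0,"grip":0},{"slide":[0.4,0,0],"turn":0,"grip":0},{"slide":[0.6,0,0],"turn":0,"grip":0},{"slide":[0.8,0,0],"turn":0,"grip":0},{"slide":[1,0,0],"turn":0,"grip":0},{"slide":[1.2,0,0],"turn":0,"grip":0},{"slide":[1.3,0,0],"turn":0,"grip":0}]' >/dev/null && python3 chf.py 2.5 &&
python3 -m inch '[{"slide":[0.1,0,0],"turn":0,"grip":0}]' >/dev/null && python3 chf.py 2.5 &&
python3 -m inch '[{"slide":[0.1,0,0],"turn":0,"grip":0}]' >/dev/null && python3 chf.py 2.5 &&
python3 -m inch '[{"slide":[0.05,0,0],"turn":0,"grip":0}]' >/dev/null && python3 chf.py 2.5 &&
python3 -m inch '[{"slide":[0.05,0,0],"turn":0,"grip":0}]' >/dev/null && python3 chf.py 2.5 &&
python3 -m inch '[{"slide":[0.05,0,0],"turn":0,"grip":0}]' >/dev/null && python3 chf.py 2.5 &&
python3 -m inch '[{"slide":[0.05,0,0],"turn":0,"grip":0}]' >/dev/null && python3 chf.py 2.5 &&
python3 -m inch '[{"slide":[0.05,0,0],"turn":0,"grip":0}]' >/dev/null && python3 chf.py 2.5 &&
python3 -m inch '[{"slide":[0.05,0,0],"turn":0,"grip":0}]' >/dev/null && python3 chf.py 2.5 &&
python3 -m inch '[{"slide":[0.05,0,0],"turn":0,"grip":0}]' >/dev/null && python3 chf.py 2.5 &&
python3 -m inch '[{"slide":[0.05,0,0],"turn":0,"grip":0}]' >/dev/null && python3 chf.py 2.5 &&
python3 -m inch '[{"slide":[0.05,0,0],"turn":0,"grip":0}]' >/dev/null && python3 chf.py 2.5 &&
python3 -m inch '[{"slide":[0.05,0,0],"turn":0,"grip":0}]' >/dev/null && python3 chf.py 2.5 &&
python3 -m inch '[{"slide":[0.05,0,0],"turn":0,"grip":0}]' >/dev/null && python3 chf.py 2.5
```

```text
t32.25 y-0.1606 push0.85
t32.35 y-0.1597 push0.08
t32.45 y-0.1588 push0.84
t32.55 y-0.1583 push0.34
t32.65 y-0.1578 push0.05
t32.75 y-0.1574 push-0.30
t32.85 y-0.1569 push0.39
t32.95 y-0.1565 push1.86
t33.05 y-0.1565 push3.95
```

The batten meets the rod at TCP fixture y ≈ -13 mm, as predicted. Backing off.

```bash
python3 -m inch '[{"slide":[0,0,0],"turn":0,"grip":0},{"slide":[-0.05,0,0],"turn":0,"grip":0},{"slide":[-0.1,0,0],"turn":0,"grip":0},{"slide":[-0.3,0,0],"turn":0,"grip":0},{"slide":[-0.8,0,0],"turn":0,"grip":0},{"slide":[-1.6,0,0],"turn":0,"grip":0},{"slide":[-2.5,0,0],"turn":0,"grip":0},{"slide":[-2.5,0,-4],"turn":0,"grip":0},{"slide":[-3,0,-8],"turn":0,"grip":0},{"slide":[-4,0,-12],"turn":0,"grip":0},{"slide":[-5,0,-16],"turn":0,"grip":0},{"slide":[-5,0,-17],"turn":0,"grip":0},{"slide":[-5,0,-17],"turn":0,"grip":0}]'
python3 - <<'E'
from h import *
p,d,P=wrist();
ax=np.array([.084,.9965]);o=np.array([.6445,-.1433])
Q=(P[...,:2]-o);Y=Q@ax;X=Q@[ax[1],-ax[0]];Z=P[...,2]
m=(Z>.041)&(Z<.051)&(abs(X)<.02)&(Y<.09)&(Y>-.1)
print("batten y",np.percentile(Y[m],[1,99]),"x",np.percentile(X[m],[1,99]))
cv2.imwrite("pics/w4.png",cv2.resize(p[0:240,130:390,::-1],None,fx=2.5,fy=2.5,interpolation=cv2.INTER_CUBIC))
E
```

```text
time: 34.35
eef_pos: [0.6412, -0.2071, 0.2044]
tcp_rot: [0.734, 0.679, 0.001, 0.003]
contact_force: [0.3, -0.4, -0.0]
opening: -0.002
finger_force: 0.0
batten y [-0.0014  0.0811] x [-0.0168  0.0126]
```

View pics/w4.png

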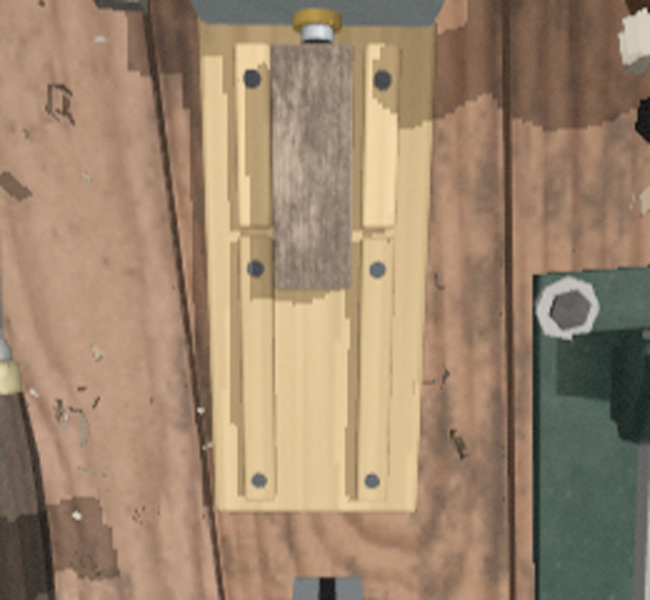

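The batten's end is at (315,45) in the crop, square against the rod. The robot is clear of everything.

```bash
python3 -c "
from plant import ctrl;print(ctrl.sign_off())"
```

```text
the job is handed in; nothing more can be done
None
```

I turned the dial back to the end stop (torque there peaked at about 0.35 N m), then clockwise four clicks. I slid the batten gently against the stop rod, let go and handed the job in at about 34 s. I saw no sign that anything else was touched, but no verdict came back.

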